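# Stand the tipped bell shell up, then hold the jig's sprung arm at its stop

### The arm

A 6-joint arm with a two-finger parallel gripper is mounted at the origin on the work surface. World frame = base frame: x ahead of the robot, y to its left, z up, the work surface at z = 0. Lengths are in m, angles in rad, forces in N, time in s.
With the tool pointing down it reaches from about 0.35 to 0.95 m from the base axis. Payload 17.4 kg.
Tool frame: the origin (TCP) lies midway between the tips of the shut fingers; the grasp point (between the pads) lies env.grip_depth behind it (env.grip_depth is the distance from the TCP to the grasp point, in m); z points along the fingers, y is the line along which they close (so a half turn about z gives the same grasp; the last joint's range is limited). The gripper opens to 93 mm and grips with 3 to 60 N. Pads are 15 mm wide; open, the fingers measure 128 mm over their backs; the gripper's body (75 mm by 188 mm) begins 65 mm behind the grasp point.
Start: joints at [1.113, 0.116, 1.442, -0, 1.584, -0.038], TCP at [0.275, 0.616, 0.219] pointing down, gripper open.
Joint ranges: [-2.83, 2.83], [-0.83, 2.19], [0.07, 2.5], [-1.14, 4.28], [0.01, 3], [-2.97, 2.97]. Speed limits (rad/s): [1.89, 1.89, 2.22, 3.14, 3.14, 3.14].

### API

Orientations are given as a unit quaternion [x, y, z, w].
In Python, from station import env, snapshot, camera_info, job gives the robot as it stands.
- The arm moves only by the tool arm_command, never from a script. Its argument "increments" is one flat list of numbers, 7 for each row, row after row: the shift along the tool's x, y, z in cm, then the turn, a rotation vector about the tool's x, y, z in degrees, then the opening, from 0 (shut) to 1 (fully open). In form: [dx, dy, dz, ax, ay, az, jaw, dx, dy, dz, ax, ay, az, jaw, ...]. A call has 1 to 8 rows; each row is the pose to reach, as a shift and turn from the pose commanded when the call began, along the tool's axes at that moment; what a row does not reach only later rows make up. A row lasts 1/10 s, in which the tool goes at most 50 mm and 8.59 degrees, less where a joint would pass 70% of its speed; a pose out of reach is approached as far as the arm can. A call with a gripper value outside its range is refused whole. The fingers move at their own pace and stop on an object; the grip force is fixed at half the most. Time passes only in rows, so rows that repeat a pose let the fingers close. It gives the time, the measured TCP pose, the force, the opening and the grip force at its end, in the units of the state.
- env.get_state(): the state, without advancing time (a new reading comes with each control period).
- snapshot(name): name is "scene" or "top"; returns the picture (384x512x3 uint8, red, green, blue); there is no depth.
- camera_info(name): a dict with "fovy" (degrees; the focal length in pixels is half the picture's height over the tangent of half this angle, whatever the lens; pixels are square), "cx", "cy" (the principal point, pixels), "origin" and "orientation" of the camera in the world. Camera axes: x right, y down, z forward; pixel columns grow to the right and rows downward; lengths in m; the calibration is good to about 2 mm. A picture is of the moment at which its call begins. camera_info takes no time and is no camera call.
- job.finish_job(): hands the job in; it is judged then, once.
The state is a dict: "time": time; "joint_positions": joint angles; "joint_vel": joint speeds; "joint_efforts": joint torques, N m; "eef_pos": TCP position; "eef_rot": TCP orientation; "force": force on the tool from outside, world axes, zero at the start; "torque": the same for the moment, N m; "finger_gap": opening from 0.0 (shut) to 1.0 (fully open); "grip_force": force on a finger pad.
Only numpy, scipy, OpenCV 4.12 (cv2) and the standard library are available. Lean on these libraries where they do the work, as an engineer would, in place of code of your own. Each camera call takes 0.05 s, during which the arm holds its last target. There are 200 camera calls.

### The job

One of the three cowbell shells in the brazing jig's lane has tipped back onto the rail: stand it upright on its own marked place between or beside the others and let go of it, leaving the other two shells standing where they are and the tin and hammer alone. Then take the upright grip pin of the jig's spring-loaded backing arm, swing the arm round towards the row until it is fully against its stop, and finish while still holding it there with the gripper, because the spring throws it back if it is let go.

Things in the scene. Friction and masses are not known exactly. Their poses are not given: they have to be found in the camera images.
- bell_mid (a point): The tipped shell: loose hollow sheet-steel cowbell shell, flat parallel sides 50 mm wide (its y, along the lane when upright), 36 mm deep (its x), 74 mm high, open below, with a 7 mm shoulder and wire loop on top to 92 mm; about 0.18 kg. Its z runs from mouth to crown. This point is on its axis, 40 mm above its mouth.
- bell_foot (a point): Centre of the mouth (underside) of the tipped shell, axes as bell_mid. At the start the shell leans with its crown about 55 degrees from vertical towards the jig's +x, its rear lower edge on the plate and its back face on the rail.
- bell: The tipped shell itself: same origin and axes as bell_foot.
- bell_a_foot (a point): Centre of the underside of another shell of the same kind and size, standing upright and loose on one of the other two places.
- bell_a: That shell itself, same origin and axes.
- bell_b_foot (a point): Centre of the underside of the third shell, of the same kind, standing upright and loose on the remaining place.
- bell_b: The third shell itself, same origin and axes.
- place0 (a point): Centre of the first marked place (42 x 56 mm scribed rectangle) on the top of the jig's plate, 8 mm above the bench. Its axes are the jig's: z up, y along the lane, x across the lane from the arm's side to the rail. The tipped shell belongs on whichever of the three places is not taken.
- place1 (a point): Centre of the middle place, 100 mm from place0 along the jig's +y; axes as place0. The jig's fixed plate, 210 (x) by 460 mm (y), is centred here. Its rail is an 8 mm round bar along y, axis 62 mm in +x from the places and 31 mm above the plate, on posts 200 mm either side of here.
- place2 (a point): Centre of the last place, 100 mm from place1 along the jig's +y; axes as place0.
- backer (a joint): Angle of the sprung arm about its vertical pivot, rad, growing clockwise seen from above: 0 at rest (swung out, away from the row), 0.9 fully against its stop (the arm then points along the jig's +y, in front of the row, 78 mm from the line of places). A spring drives it back to 0: about 2.5 N at the grip pin at rest, 7.5 N at the stop.
- pivot (a point): Point on the arm's vertical pivot axis, at the height of grip_pin, axes as place0 (it does not turn with the arm); at jig x = -78, y = -185 mm from place1. The pivot body below it is 44 mm across and reaches 62 mm above the bench.
- grip_pin (a point): On the axis of the upright black round grip pin, 16 mm in diameter, at the arm's free end, 120 mm from the pivot axis. The pin reaches from the arm (42 mm above the bench) to 98 mm above the bench; this point is 73 mm above the bench. The pin is fixed to the arm and moves on a level circle with it.
- flux_tin_mid (a point): Bystander: middle of a closed tin, 66 mm in diameter and 85 mm high, loose on the bench beyond the jig's +y end; this point is on its axis, 43 mm above its foot.
- hammer_grip (a point): Bystander: the grip point of a hammer lying loose on the bench beyond the jig's -y end.
Not all that is in view belongs to the job. What is shaped like the bell but blue or turquoise is not meant.

How it is judged:
By the outcome, as a careful person would: the job done as asked, in the order asked, and still so for the second after the job is handed in, while the arm keeps its last pose, push and grip.
It also fails if it takes over 48 s, if anything falls off the work surface, if the arm or the gripper's body presses on something with over 40 N, if the wrist force passes 120 N, or if a joint passes its speed limit or range.

## Working session

There is one attempt and no reset: what is moved stays moved. The work goes in short steps, Python scripts to look and compute and a tool call to move; the robot and the scene stay as the last step left them, time stands still between calls to the robot, and variables do not carry over. Pictures are saved under pics/ and viewed, at most 10 in all, crops included, and the job is handed in when it is done.

Besides the shell and the picture viewer there is one more tool, called after ">>>" as a command line: name --argument value ..., lists and objects as JSON in quotes. arm_command: Moves the arm, as the interface text tells. Its arguments: {"type":"object","properties":{"increments":{"type":"array","items":{"type":"number"}}},"required":["increments"]}

```bash
ls; mkdir -p pics; python3 - <<'E'
from station import env, snapshot, camera_info, job
import cv2
for n in("scene","top"):
    im=snapshot(n); cv2.imwrite(f"pics/{n}0.png",cv2.resize(im[:,:,::-1],None,fx=1.5,fy=1.5,interpolation=cv2.INTER_CUBIC)); cv2.imwrite(f"{n}0raw.png",im[:,:,::-1]); print(n,camera_info(n))
print(env.grip_depth,env.get_state())
E
```

```text
pics
scene {'fovy': 44.64226189175086, 'cx': 253.17243447480107, 'cy': 187.68127543242556, 'origin': array([ 1.05316497, -0.62392245,  0.98962555]), 'orientation': array([ 0.88883176,  0.28474719, -0.10183425, -0.3442774 ])}
top {'fovy': 47.7318872138127, 'cx': 261.70131972355216, 'cy': 193.94499791573566, 'origin': array([0.39946997, 0.02404784, 1.12321748]), 'orientation': array([-0.69716431,  0.71173404, -0.06141494,  0.06020616])}
0.0188 {'time': 0.1, 'joint_positions': array([ 1.11320392e+00,  1.16418844e-01,  1.44218031e+00,  1.14829948e-05,
        1.58401326e+00, -3.77960798e-02]), 'joint_vel': array([-1.30234297e-03, -8.85198925e-04, -2.30612322e-03,  1.71677777e-03,
       -1.66449912e-03,  1.28003544e-05]), 'joint_efforts': array([ 1.58254654e-03, -7.22894382e+01, -6.23867655e+01,  7.81270349e-02,
        2.27748812e-02, -3.95395784e-05]), 'eef_pos': array([0.2750346 , 0.61622599, 0.21800321]), 'eef_rot': array([ 2.08360201e-01,  9.78052027e-01, -4.92914111e-04, -1.30573469e-04]), 'force': array([-0.22410149, -0.20955454,  0.04827012]), 'torque': array([-0.0208028 , -0.0281246 ,  0.07193907]), 'grip_force': 0.0, 'finger_gap': 1.0002517028785745}
```

View pics/scene0.png

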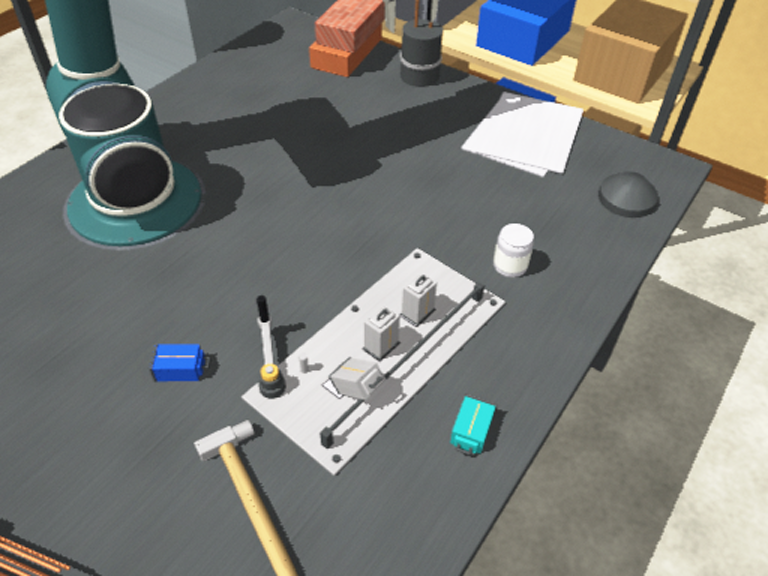

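View pics/top0.png

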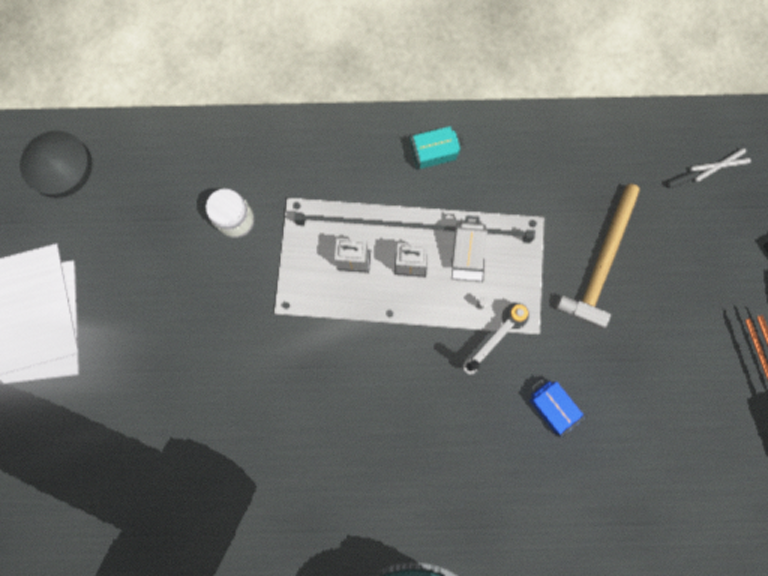

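Top view: grey tipped bell at (469,250), two upright grey bells at (351,254) and (411,258), so place0 next to the pivot (519,314) is the free one. The grip pin is at (471,367). Candidates for the tipped bell, in scene pixels: tipped grey (355,378), upright greys (382,333) and (420,298), blue (180,362), turquoise (473,425). I choose the grey one at (355,378), the only grey shell leaning on the rail.

```bash
cat > h.py <<'E'
import numpy as np, cv2
from scipy.spatial.transform import Rotation as R
from station import env, snapshot, camera_info, job
def cam(n):
    c=camera_info(n); f=192/np.tan(np.radians(c["fovy"])/2); return c,f,R.from_quat(c["orientation"]).as_matrix()
def ray(n,p):
    c,f,M=cam(n); d=M@np.array([(p[0]-c["cx"])/f,(p[1]-c["cy"])/f,1]); return c["origin"],d/np.linalg.norm(d)
def onz(n,p,z): o,d=ray(n,p); return o+d*(z-o[2])/d[2]
def tri(p,q):
    o1,d1=ray("scene",p);o2,d2=ray("top",q)
    A=np.stack([d1,-d2],1);t=np.linalg.lstsq(A,o2-o1,rcond=None)[0]
    a,b=o1+t[0]*d1,o2+t[1]*d2; return (a+b)/2,np.linalg.norm(a-b)
def proj(n,X):
    c,f,M=cam(n); v=M.T@(np.asarray(X)-c["origin"]); return np.array([c["cx"]+f*v[0]/v[2],c["cy"]+f*v[1]/v[2]])
E
python3 - <<'E'
from h import *
for n in("scene","top"):
    im=cv2.imread(n+"0raw.png"); hsv=cv2.cvtColor(im,cv2.COLOR_BGR2HSV)
    m=((hsv[...,2]>125)&(hsv[...,1]<60)).astype(np.uint8)
    m=cv2.morphologyEx(m,cv2.MORPH_CLOSE,np.ones((5,5)))
    # drop arm by opening
    m=cv2.morphologyEx(m,cv2.MORPH_OPEN,np.ones((11,11)))
    k,l,s,c=cv2.connectedComponentsWithStats(m)
    seed={"scene":(230,260),"top":(230,190)}[n]
    mm=(l==l[seed[1],seed[0]]).astype(np.uint8)
    cn=max(cv2.findContours(mm,0,2)[0],key=cv2.contourArea)
    h=cv2.convexHull(cn)
    q=cv2.approxPolyDP(h,8,True)[:,0]
    print(n,l[seed[1],seed[0]],q.tolist())
    # fit each side line to hull-near contour pts
    P=cn[:,0].astype(float)
    if len(q)==4:
        L=[]
        for i in range(4):
            a,b=q[i].astype(float),q[(i+1)%4].astype(float);u=(b-a)/np.linalg.norm(b-a);w=np.array([-u[1],u[0]])
            t=(P-a)@u;d=(P-a)@w;s=P[(abs(d)<2.5)&(t>15)&(t<np.linalg.norm(b-a)-15)]
            x=cv2.fitLine(s.astype(np.float32),cv2.DIST_HUBER,0,.01,.01).ravel();L.append(np.cross([x[2],x[3],1],[x[2]+x[0]*50,x[3]+x[1]*50,1]))
        C=[]
        for i in range(4):
            x=np.cross(L[i-1],L[i]);C.append(x[:2]/x[2])
        W=np.array([onz(n,c,.008) for c in C]);print(np.round(C,1).tolist());print(W.round(4),W.mean(0).round(4),[np.linalg.norm(W[i]-W[i-1]).round(4) for i in range(4)])
    im2=im
im=cv2.imread("scene0raw.png")[170:330,140:350]; cv2.imwrite("pics/c1.png",cv2.resize(im,None,fx=3.7,fy=3.7,interpolation=cv2.INTER_CUBIC))
E
```

```text
scene 6 [[313, 186], [327, 210], [226, 312], [172, 275], [190, 239], [272, 169]]
top 3 [[189, 150], [203, 133], [349, 143], [362, 161], [360, 221], [184, 209]]
```

View pics/c1.png

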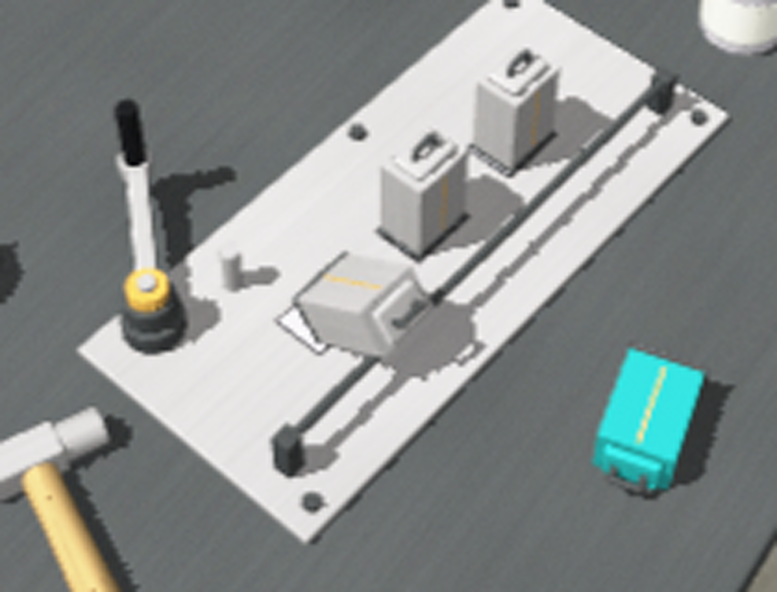

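The crop shows the grey tipped shell at (360,305) with its stripe face up, lying at the white end of place0. The pin top is at (127,102) and plate corners are at (78,350), (308,543) and (729,118).

```bash
cat >> h.py <<'E'
E
python3 - <<'E'
from h import *
S=[np.array([140,170])+np.array(p)/3.7-.4 for p in[(78,350),(308,543),(729,118)]]
T=[np.array(p)/1.5-.2 for p in[(540,333),(545,217),(288,198),(276,315)]]
WS=np.array([onz("scene",p,.008) for p in S]);WT=np.array([onz("top",p,.008) for p in T])
print(WS.round(4));print(WT.round(4))
for W in(WS,WT): print([np.linalg.norm(W[i+1]-W[i]).round(4) for i in range(len(W)-1)])
cs=(WS[0]+WS[2])/2; ct=WT.mean(0); print("centre",cs,ct)
for W in(WS,WT):
    v=W[2]-W[1]; print("yaw",np.degrees(np.arctan2(-v[0],v[1])), ) 
v=WT[3]-WT[0];print(np.degrees(np.arctan2(-v[0],v[1])))
# pin top by dark mask
for n,r in(("scene",(165,190,185,218)),("top",(305,235,325,255))):
    im=cv2.imread(n+"0raw.png");c=im[r[1]:r[3],r[0]:r[2]].max(2);m=c<30
    y,x=np.nonzero(m);print(n,m.sum(),x.min()+r[0],x.max()+r[0],y.min()+r[1],y.max()+r[1],x.mean()+r[0],y.mean()+r[1])
im=cv2.imread("top0raw.png")
a=cv2.resize(im[120:260,260:400],(600,600),interpolation=cv2.INTER_CUBIC);cv2.imwrite("pics/t1.png",a)
E
```

```text
[[ 0.5165 -0.2315  0.008 ]
 [ 0.725  -0.2521  0.008 ]
 [ 0.7708  0.2023  0.008 ]]
[[ 0.5153 -0.2314  0.008 ]
 [ 0.7214 -0.2525  0.008 ]
 [ 0.766   0.2036  0.008 ]
 [ 0.5559  0.2229  0.008 ]]
[np.float64(0.2095), np.float64(0.4567)]
[np.float64(0.2073), np.float64(0.4583), np.float64(0.211)]
centre [ 0.64364841 -0.01457905  0.008     ] [ 0.63964498 -0.0143658   0.008     ]
yaw -5.760228926263535
yaw -5.5772023179449315
-5.110797141390852
scene 63 172 178 200 214 174.984126984127 207.04761904761904Traceback (most recent call last):
  File "<stdin>", line 14, in <module>
    return umr_minimum(a, axis, None, out, keepdims, initial, where)
ValueError: zero-size array to reduction operation minimum which has no identity
```

```bash
cat >> h.py <<'E'
YAW=np.radians(-5.5); C0=np.array([.6416,-.0145,.008]); J=R.from_euler('z',YAW).as_matrix()
def w(x,y,z): return C0+J@np.array([x,y,z])   # jig coords rel. place1, z above plate
def toolrot(yang,tilt,flip=0):
    """tool y at jig angle yang (deg); tilt (deg) about jig y: + = body leaning to jig +x"""
    a=np.radians(yang); y=np.array([np.cos(a),np.sin(a),0]); z=np.array([0,0,-1.]); x=np.cross(y,z)
    return J@R.from_euler('y',tilt,degrees=True).as_matrix()@np.stack([x,y,z],1)
def go(grasp,M):
    s=env.get_state(); M0=R.from_quat(s["eef_rot"]).as_matrix(); tcp=np.asarray(grasp)+env.grip_depth*M[:,2]
    d=M0.T@(tcp-s["eef_pos"])*100; r=np.degrees(R.from_matrix(M0.T@M).as_rotvec())
    print("cm",d.round(2),"deg",r.round(1))
E
python3 - <<'E'
from h import *
t=np.radians(55);a=np.array([np.sin(t),0,np.cos(t)]);b=np.array([np.cos(t),0,-np.sin(t)]);foot=np.array([.0005,-.1,.0147])
pts=[w(*(foot+b*.018*sx+np.array([0,.025*sy,0])+a*h)) for h in(0,.067) for sx in(-1,1) for sy in(-1,1)]+[w(*(foot+.092*a))]
pin=w(-.172,-.1104,.09); pts+=[pin,w(-.078,-.185,.054)]+[w(sx*.021,-.1+sy*.028,0) for sx in(-1,1) for sy in(-1,1)]+[w(0,y,.084) for y in(0,.1)]
out=[]
for n,(x0,y0) in(("scene",(165,180)),("top",(225,120))):
    im=cv2.imread(n+"0raw.png");k=4
    a_=cv2.resize(im[y0:y0+140,x0:x0+(135 if n=="scene" else 135)],None,fx=k*.74,fy=k*.74*1,interpolation=cv2.INTER_CUBIC);k*=.74
    for i,p in enumerate(pts):
        u=(proj(n,p)-[x0,y0]+.5)*k; cv2.circle(a_,tuple(int(v) for v in u.round()),2,(0,0,255) if i<9 else (255,0,255) if i<11 else (0,200,0),-1)
    out.append(a_)
cv2.imwrite("pics/o1.png",np.hstack(out))
print("pin top px", proj("top",pin), "pin",pin,"rest from img",onz("top",(471/1.5-.2,367/1.5-.2),.098),onz("scene",(140+127/3.7,170+104/3.7),.098))
go(w(.0333,-.1,.0377+.12),toolrot(90,35)); go(w(.0333,-.1,.0377+.12),toolrot(-90,35))
E
```

```text
pin top px [317.2835602  242.22280087] pin [ 0.45981048 -0.10790627  0.098     ] rest from img [ 0.454732   -0.09949695  0.098     ] [ 0.46029561 -0.10344734  0.098     ]
cm [-64.5  -51.41   6.82] deg [  5.6  34.7 -18. ]
cm [-64.5  -51.41   6.82] deg [ 48.7  -7.9 154.6]
```

View pics/o1.png

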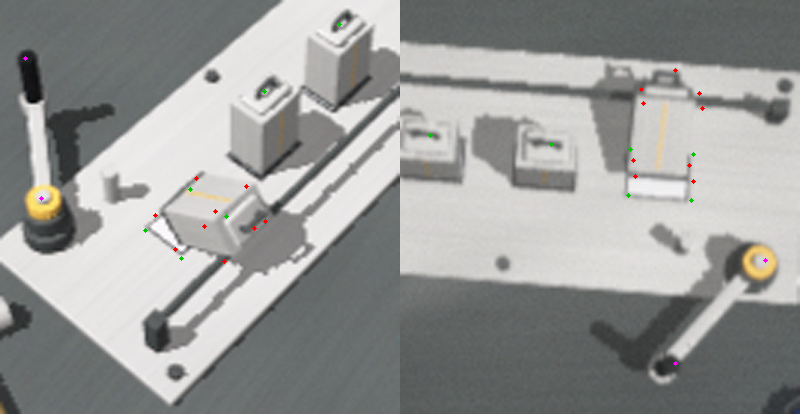

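Overlay: the jig, pivot and pin predictions fit within a few mm (pin at (28,58), place corners (145,230)). The tipped bell's edges differ by several pixels, so I take a closer crop to measure its edges.

```bash
python3 - <<'E'
import cv2,numpy as np
o=[]
for n,x0,y0 in(("scene",210,230),("top",290,135)):
    im=cv2.imread(n+"0raw.png")[y0:y0+60,x0:x0+50]; o.append(cv2.resize(im,None,fx=8,fy=8,interpolation=cv2.INTER_CUBIC))
cv2.imwrite("pics/z1.png",np.hstack(o))
E
```

```text
(no output)
```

View pics/z1.png

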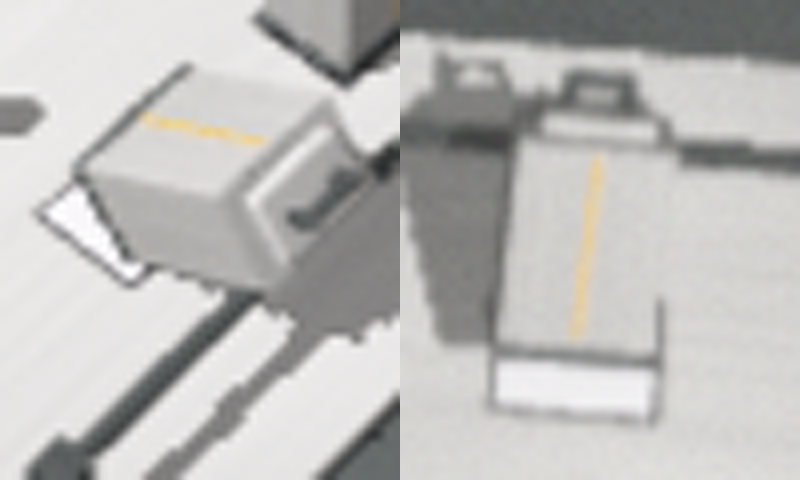

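Zoom: the top-face corners are, in scene, foot (190,67) and (78,172), crown (328,103) and (222,198); in top, foot (497,345) and (660,358), crown (518,140) and (672,150). I triangulate these.

```bash
python3 - <<'E'
from h import *
S=[(190,67),(78,172),(328,103),(222,198)];T=[(497,345),(660,358),(518,142),(672,150)]
for s,t in zip(S,T):
    X,e=tri(np.array([210,230])+np.array(s)/8-.5,np.array([290,135])+(np.array(t)-[400,0])/8-.5)
    print((J.T@(X-C0)*1000).round(1),"err",round(e*1000,1))
t=np.radians(55);a=np.array([np.sin(t),0,np.cos(t)]);b=np.array([np.cos(t),0,-np.sin(t)]);f=np.array([.0005,-.1,.0147])
for h in(0,.074):print(((f-b*.018+a*h)*1000).round(1))
for s,t in(((38,212),(490,408)),((130,285),(655,422))): # place0 front corners
    print("pl",[(J.T@(onz(n,p,.008)-C0)*1000).round(1) for n,p in(("scene",np.array([210,230])+np.array(s)/8-.5),("top",np.array([290,135])+(np.array(t)-[400,0])/8-.5))])
E
```

```text
[ -7.2 -68.9  32.6] err 0.1
[  -7.  -120.5   32. ] err 1.2
[ 50.  -69.2  67. ] err 0.8
[  50.3 -116.7   70.1] err 0.6
[  -9.8 -100.    29.4]
[  50.8 -100.    71.9]
pl [array([ -21.6, -124. ,    0. ]), array([-21.2, -70.4,   0. ])]
pl [array([  18.1, -124.7,    0. ]), array([ -21.8, -124.5,    0. ])]
```

```bash
sed -i 's/C0=np.array(\[.6416,-.0145,.008\])/C0=np.array([.6408,-.0116,.008])/' h.py; python3 - <<'E'
from h import *
M=toolrot(90,35);g=w(.035,-.097,.038);print(g)
go(g-.13*M[:,2],M)
E
```

```text
[ 0.66634183 -0.11150803  0.046     ]
cm [-71.44 -48.47   8.14] deg [  5.6  34.7 -18. ]
```

>>> arm_command --increments '[-71.4,-48.5,0,5.6,34.7,-18,0.85,-71.4,-48.5,0,5.6,34.7,-18,0.85,-71.4,-48.5,0,5.6,34.7,-18,0.85,-71.4,-48.5,0,5.6,34.7,-18,0.85,-71.4,-48.5,0,5.6,34.7,-18,0.85,-71.4,-48.5,0,5.6,34.7,-18,0.85,-71.4,-48.5,0,5.6,34.7,-18,0.85,-71.4,-48.5,0,5.6,34.7,-18,0.85]'

```text
time: 0.9
eef_pos: [0.4865, 0.2743, 0.2182]
eef_rot: [0.046, 0.952, 0.015, -0.301]
force: [-0.3, 0.3, 0.0]
finger_gap: 0.85
grip_force: 0.0
```

```bash
python3 - <<'E'
from h import *
M=toolrot(90,35);g=w(.035,-.097,.038)
go(g-.16*M[:,2],M)
E
```

```text
cm [-27.55 -36.67 -12.46] deg [ 0.1 -0.   0. ]
```

>>> arm_command --increments '[-27.5,-36.7,-12.5,0,0,0,0.85,-27.5,-36.7,-12.5,0,0,0,0.85,-27.5,-36.7,-12.5,0,0,0,0.85,-27.5,-36.7,-12.5,0,0,0,0.85,-27.5,-36.7,-12.5,0,0,0,0.85,-27.5,-36.7,-12.5,0,0,0,0.85,-27.5,-36.7,-12.5,0,0,0,0.85,-27.5,-36.7,-12.5,0,0,0,0.85]'

```text
time: 1.7
eef_pos: [0.7056, -0.0568, 0.171]
eef_rot: [0.046, 0.953, 0.015, -0.301]
force: [-0.1, 0.8, 0.5]
finger_gap: 0.849
grip_force: 0.0
```

```bash
python3 - <<'E'
from h import *
M=toolrot(90,35);g=w(.035,-.097,.038)
go(g-.08*M[:,2],M)
E
```

```text
cm [-4.4  -5.83  6.05] deg [ 0.1 -0.   0. ]
```

>>> arm_command --increments '[-4.4,-5.8,0,0,0,0,0.85,-4.4,-5.8,0,0,0,0,0.85,-4.4,-5.8,6,0,0,0,0.85,-4.4,-5.8,6,0,0,0,0.85,-4.4,-5.8,6,0,0,0,0.85]'

```text
time: 2.2
eef_pos: [0.6997, -0.1125, 0.0956]
eef_rot: [0.045, 0.952, 0.015, -0.302]
force: [0.1, -0.0, 0.6]
finger_gap: 0.853
grip_force: 0.0
```

```bash
python3 - <<'E'
from h import *
M=toolrot(90,35);g=w(.035,-.097,.038)
go(g,M)
o=[]
for n,x0,y0 in(("scene",190,190),("top",255,115)):
    im=snapshot(n)[y0:y0+120,x0:x0+100,::-1]; o.append(cv2.resize(im,None,fx=4,fy=4,interpolation=cv2.INTER_CUBIC))
cv2.imwrite("pics/g1.png",np.hstack(o))
E
```

```text
cm [-0.15 -0.23  7.85] deg [ 0.1 -0.2  0.1]
```

View pics/g1.png

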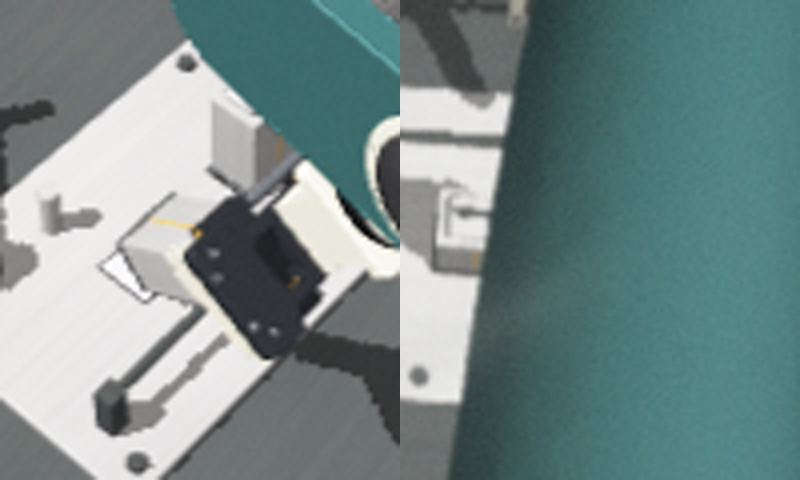

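The gripper straddles the bell's crown at about (250,270) in the scene half, and the bell is undisturbed. The top view is hidden by the arm. I advance slowly and close.

>>> arm_command --increments '[-0.1,-0.2,3,0,0,0,0.85,-0.1,-0.2,6,0,0,0,0.85,-0.1,-0.2,7.8,0,0,0,0.85,-0.1,-0.2,7.8,0,0,0,0.85]'

```text
time: 2.7
eef_pos: [0.6569, -0.1101, 0.0329]
eef_rot: [0.045, 0.953, 0.015, -0.3]
force: [0.1, -0.0, 0.6]
finger_gap: 0.854
grip_force: 0.0
```

>>> arm_command --increments '[0,0,0,0,0,0,0.4,0,0,0,0,0,0,0.4,0,0,0,0,0,0,0.4,0,0,0,0,0,0,0.4,0,0,0,0,0,0,0.4]'

```text
time: 3.2
eef_pos: [0.6574, -0.1105, 0.0333]
eef_rot: [0.046, 0.953, 0.015, -0.3]
force: [2.9, -0.1, 3.4]
finger_gap: 0.537
grip_force: 30.0
```

```bash
python3 - <<'E'
from h import *
s=env.get_state();M=R.from_quat(s["eef_rot"]).as_matrix();print((J.T@(s["eef_pos"]-env.grip_depth*M[:,2]-C0)*1000).round(1),s["finger_gap"],s["grip_force"],s["force"])
E
```

```text
[ 36.8 -96.9  40.7] 0.5370436373380095 29.985243913542945 [ 2.94029823 -0.13312283  3.36613674]
```

>>> arm_command --increments '[1.7,0,-2.5,0,0,0,0.4,1.7,0,-2.5,0,0,0,0.4]'

```text
time: 3.4
eef_pos: [0.6587, -0.1108, 0.0664]
eef_rot: [0.046, 0.953, 0.015, -0.298]
force: [-0.4, -0.7, -1.3]
finger_gap: 0.538
grip_force: 30.0
```

```bash
python3 - <<'E'
from h import *
s=env.get_state();M=R.from_quat(s["eef_rot"]).as_matrix();print((J.T@(s["eef_pos"]-env.grip_depth*M[:,2]-C0)*1000).round(1),s["finger_gap"],s["force"])
go(w(0,-.1,.0447+.025),toolrot(90,-20))
E
```

```text
[ 38.1 -97.   73.9] 0.5384771201509877 [-0.35222836 -0.70396457 -1.32373297]
cm [ 1.36 -0.3   1.72] deg [  0.  -54.8   0. ]
```

>>> arm_command --increments '[0.2,0,0,0,-7,0,0.4,0.4,-0.1,0,0,-14,0,0.4,0.6,-0.1,0.3,0,-21,0,0.4,0.8,-0.2,0.7,0,-28,0,0.4,1.0,-0.2,1.0,0,-35,0,0.4,1.2,-0.3,1.4,0,-42,0,0.4,1.4,-0.3,1.7,0,-49,0,0.4,1.4,-0.3,1.7,0,-54.8,0,0.4]'

```text
time: 4.2
eef_pos: [0.6353, -0.1115, 0.0568]
eef_rot: [0.047, 0.984, -0.008, 0.174]
force: [-0.1, 0.6, -1.6]
finger_gap: 0.538
grip_force: 30.0
```

>>> arm_command --increments '[0,0,0,0,0,0,0.4,0,0,0,0,0,0,0.4]'

```text
time: 4.4
eef_pos: [0.6358, -0.1116, 0.0573]
eef_rot: [0.047, 0.984, -0.008, 0.171]
force: [-0.0, -0.1, -1.7]
finger_gap: 0.54
grip_force: 30.0
```

```bash
python3 - <<'E'
from h import *
s=env.get_state();M=R.from_quat(s["eef_rot"]).as_matrix();print((J.T@(s["eef_pos"]-env.grip_depth*M[:,2]-C0)*1000).round(1),s["finger_gap"],s["force"])
go(w(0,-.1,.0447),toolrot(90,-20))
o=[]
for n,x0,y0 in(("scene",190,200),("top",255,115)):
    im=snapshot(n); cv2.imwrite(n+"2raw.png",im[:,:,::-1]); im=im[y0:y0+100,x0:x0+(80 if n=="scene" else 50),::-1]; o.append(cv2.resize(im,None,fx=6,fy=6,interpolation=cv2.INTER_CUBIC))
cv2.imwrite("pics/g2.png",np.hstack(o))
E
```

```text
[  -1.7 -100.    67. ] 0.539555344472302 [-0.0218592  -0.0673874  -1.66209959]
cm [ 0.58 -0.01  2.16] deg [ 0.1 -0.3 -0. ]
```

View pics/g2.png

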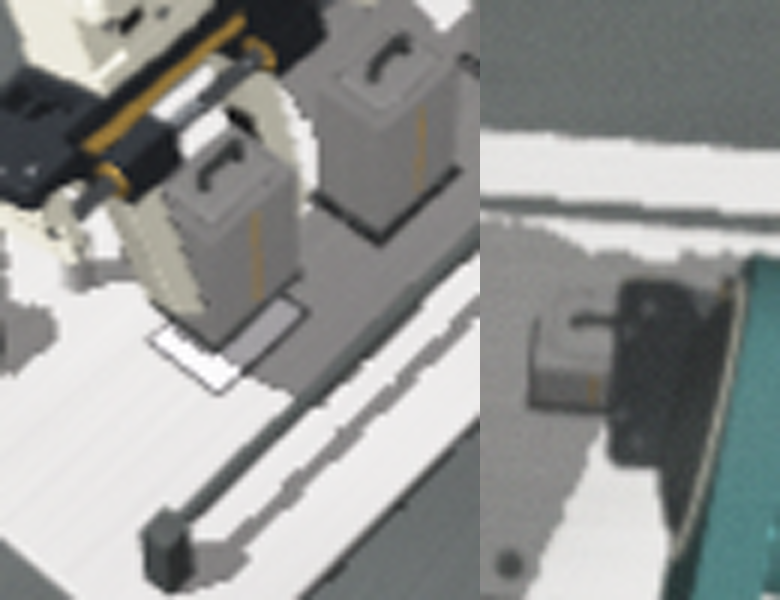

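The bell is held upright over place0: its near bottom corner is at (213,352), the place's at (218,393), and its edges are parallel to its neighbour's.

```bash
python3 - <<'E'
from h import *
f=lambda u,v:np.array([190,200])+np.array([u,v])/6-.4
for h in(.018,.022,.026): print(h,[(J.T@(onz("scene",f(*p),.008+h)-C0)*1000).round(1)[:2].tolist() for p in((213,352),(300,278))])
print("place corners",[(J.T@(onz("scene",f(*p),.008)-C0)*1000).round(1)[:2].tolist() for p in((218,393),(305,311),(150,340))])
print("nb corners",[(J.T@(onz("scene",f(*p),.008)-C0)*1000).round(1)[:2].tolist() for p in((382,243),(460,172))])
E
```

```text
0.018 [[12.9, -122.3], [15.1, -71.8]]
0.022 [[14.8, -124.1], [17.0, -73.8]]
0.026 [[16.7, -126.0], [18.9, -75.9]]
place corners [[19.5, -127.1], [19.4, -73.6], [-19.4, -126.8]]
nb corners [[20.9, -25.8], [21.8, 25.6]]
```

>>> arm_command --increments '[0.2,0,0.6,0,0,0,0.4,0.4,0,1.2,0,0,0,0.4,0.5,-0.1,1.9,0,0,0,0.4,0.5,-0.1,1.9,0,0,0,0.4]'

```text
time: 4.9
eef_pos: [0.6372, -0.1126, 0.0357]
eef_rot: [0.047, 0.984, -0.007, 0.171]
force: [0.1, 1.0, -2.3]
finger_gap: 0.539
grip_force: 30.0
```

>>> arm_command --increments '[0.03,0,0.1,0,0,0,0.4,0.03,0,0.1,0,0,0,0.4]'

```text
time: 5.1
eef_pos: [0.6378, -0.1127, 0.0365]
eef_rot: [0.047, 0.984, -0.008, 0.172]
force: [-0.1, 0.5, -1.2]
finger_gap: 0.539
grip_force: 30.0
```

```bash
python3 - <<'E'
from h import *
s=env.get_state();M=R.from_quat(s["eef_rot"]).as_matrix();print((J.T@(s["eef_pos"]-env.grip_depth*M[:,2]-C0)*1000).round(1),s["finger_gap"],s["force"],s["torque"])
E
```

```text
[   0.3 -100.9   46.2] 0.5386829102026812 [-0.09506281  0.48367574 -1.23740146] [0.0365438  0.29528136 0.02946266]
```

>>> arm_command --increments '[0.03,0,0.1,0,0,0,0.4,0.03,0,0.1,0,0,0,0.4,0.03,0,0.1,0,0,0,0.4]'

```text
time: 5.4
eef_pos: [0.6378, -0.1127, 0.0356]
eef_rot: [0.047, 0.984, -0.008, 0.172]
force: [0.4, 0.1, -2.1]
finger_gap: 0.535
grip_force: 30.0
```

>>> arm_command --increments '[0.03,0,0.1,0,0,0,0.4,0.03,0,0.1,0,0,0,0.4,0.03,0,0.1,0,0,0,0.4]'

```text
time: 5.7
eef_pos: [0.6381, -0.1127, 0.0349]
eef_rot: [0.047, 0.984, -0.008, 0.172]
force: [-1.5, 0.8, 3.3]
finger_gap: 0.538
grip_force: 30.0
```

>>> arm_command --increments '[0,0,0,0,0,0,0.6,0,0,0,0,0,0,0.75,0,0,0,0,0,0,0.85,0,0,0,0,0,0,0.85,0,0,0,0,0,0,0.85]'

```text
time: 6.2
eef_pos: [0.6378, -0.1127, 0.0343]
eef_rot: [0.047, 0.984, -0.008, 0.172]
force: [-0.7, 0.5, 0.1]
finger_gap: 0.844
grip_force: 0.0
```

>>> arm_command --increments '[0,0,-2,0,0,0,0.85,0,0,-5,0,0,0,0.85,0,0,-9,0,0,0,0.85,0,0,-13,0,0,0,0.85,0,0,-16,0,0,0,0.85]'

```text
time: 6.7
eef_pos: [0.5834, -0.1076, 0.1876]
eef_rot: [0.047, 0.984, -0.008, 0.173]
force: [0.9, -0.7, 0.1]
finger_gap: 0.846
grip_force: 0.0
```

```bash
python3 - <<'E'
from h import *
o=[]
for n,x0,y0 in(("scene",165,185),("top",245,115)):
    im=snapshot(n); cv2.imwrite(n+"3raw.png",im[:,:,::-1]); im=im[y0:y0+140,x0:x0+(110 if n=="scene" else 85),::-1]; o.append(cv2.resize(im,None,fx=4,fy=4,interpolation=cv2.INTER_CUBIC))
cv2.imwrite("pics/g3.png",np.hstack(o))
p=w(-.172,-.1104,.057);print(p,w(-.078,-.065,.057))
# arm rest direction jig angle 141.6; tangent 51.6
for a in(51.6,-128.4): go(p+[0,0,.1],toolrot(a,0))
E
```

```text
[ 0.45901048 -0.10500627  0.065     ] [ 0.55692912 -0.06882478  0.065     ]
cm [13.27 -0.91 -0.19] deg [ 6.8 19.4 38. ]
cm [13.27 -0.91 -0.19] deg [ -24.9    8.7 -139.8]
```

View pics/g3.png

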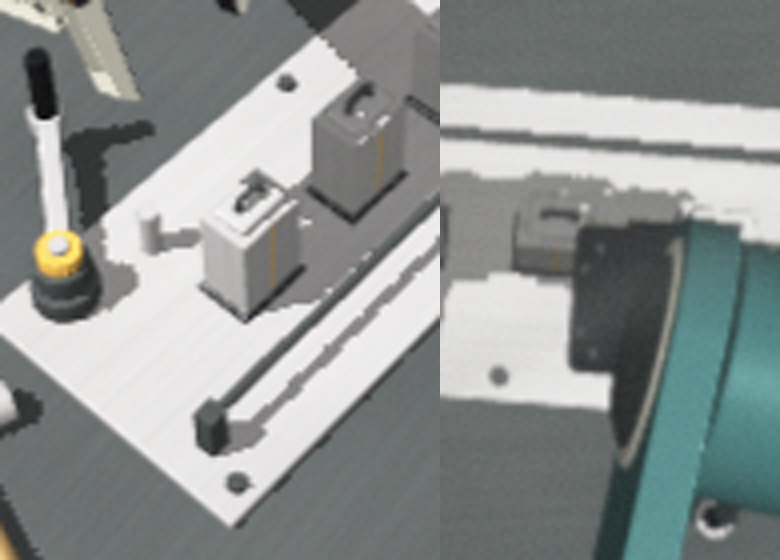

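The bell now stands on place0, upright with its base at (250,290) inside the scribed rectangle, and the others are unmoved. The pin top is at (37,52), still at rest.

```bash
python3 - <<'E'
from h import *
im=cv2.imread("scene3raw.png")[192:220,165:185].max(2);y,x=np.nonzero(im<40);x=x+165;y=y+192
print(len(x),x.min(),x.max(),y.min(),y.max())
for v in(y.min()+1,y.min()+3,y.max()-2): print(v,x[y==v].mean())
top=(x[y==y.min()+2].mean(),y.min()+1.5);bot=(x[y==y.max()-2].mean(),y.max()-1)
print(onz("scene",top,.098),onz("scene",bot,.042))
s3=[np.array([165,185])+np.array(p)/4-.4 for p in((245,320),(303,268),(200,290))]
print([(J.T@(onz("scene",p,.008)-C0)*1000).round(1)[:2].tolist() for p in s3])
print(env.get_state()["joint_positions"].round(2))
E
```

```text
76 172 178 198 214
199 174.0
201 174.0
212 176.0
[ 0.46473232 -0.10591373  0.098     ] [ 0.46063228 -0.10654053  0.042     ]
[[18.3, -126.2], [19.6, -74.1], [-17.6, -128.6]]
[-0.25 -0.28  1.89  0.06  1.18 -1.74]
```

>>> arm_command --increments '[13.3,-0.9,-0.2,6.8,19.4,38,1,13.3,-0.9,-0.2,6.8,19.4,38,1,13.3,-0.9,-0.2,6.8,19.4,38,1,13.3,-0.9,-0.2,6.8,19.4,38,1,13.3,-0.9,-0.2,6.8,19.4,38,1,13.3,-0.9,-0.2,6.8,19.4,38,1,13.3,-0.9,-0.2,6.8,19.4,38,1]'

```text
time: 7.5
eef_pos: [0.4579, -0.1046, 0.1408]
eef_rot: [0.372, 0.928, -0.001, -0.003]
force: [0.3, -0.6, -0.2]
finger_gap: 0.999
grip_force: 0.0
```

```bash
python3 - <<'E'
from h import *
go([.460,-.1055,.073],toolrot(51.6,0))
E
```

```text
cm [-0.26  0.11  8.66] deg [-0.2 -0.3  0.2]
```

>>> arm_command --increments '[-0.2,0.1,3,0,0,0,1,-0.2,0.1,6,0,0,0,1,-0.2,0.1,8.6,0,0,0,1,-0.2,0.1,8.6,0,0,0,1]'

```text
time: 7.9
eef_pos: [0.4574, -0.1045, 0.0525]
eef_rot: [0.372, 0.928, -0.001, -0.005]
force: [-0.7, -0.1, 1.3]
finger_gap: 1.0
grip_force: 0.0
```

>>> arm_command --increments '[0,0,0,0,0,0,0,0,0,0,0,0,0,0,0,0,0,0,0,0,0,0,0,0,0,0,0,0,0,0,0,0,0,0,0,0,0,0,0,0,0,0,0,0,0,0,0,0,0,0,0,0,0,0,0,0]'

```text
time: 8.7
eef_pos: [0.4594, -0.1051, 0.0557]
eef_rot: [0.374, 0.928, -0.001, -0.003]
force: [0.3, 0.3, 0.3]
finger_gap: 0.359
grip_force: 0.0
```

```bash
python3 - <<'E'
from h import *
s=env.get_state();M=R.from_quat(s["eef_rot"]).as_matrix();print((J.T@(s["eef_pos"]-env.grip_depth*M[:,2]-C0)*1000).round(1),s["finger_gap"]*93,s["grip_force"],s["force"])
for th in (.1125,.225,.3375,.45,.5625,.675,.7875,.9,.93):
    b=.9-th; go(w(-.078-.12*np.sin(b),-.185+.12*np.cos(b),.065),toolrot(np.degrees(b),0))
E
```

```text
[-171.5 -110.5   66.5] 33.41019975281878 0.0 [0.26735128 0.27548063 0.27456225]
cm [-0.05  1.33  0.15] deg [-0.2 -0.3  6.5]
cm [-0.27  2.66  0.14] deg [-0.2 -0.3 12.9]
cm [-0.65  3.96  0.13] deg [-0.3 -0.3 19.4]
cm [-1.17  5.2   0.13] deg [-0.3 -0.3 25.8]
cm [-1.82  6.38  0.12] deg [-0.3 -0.2 32.3]
cm [-2.61  7.48  0.11] deg [-0.3 -0.2 38.7]
cm [-3.51  8.48  0.1 ] deg [-0.3 -0.2 45.2]
cm [-4.52  9.38  0.09] deg [-0.3 -0.2 51.6]
cm [-4.8   9.6   0.09] deg [-0.3 -0.2 53.3]
```

Still closing.

>>> arm_command --increments '[0,0,0,0,0,0,0,0,0,0,0,0,0,0,0,0,0,0,0,0,0,0,0,0,0,0,0,0,0,0,0,0,0,0,0]'

```text
time: 9.2
eef_pos: [0.4593, -0.1052, 0.0557]
eef_rot: [0.374, 0.927, -0.001, -0.003]
force: [-2.0, -1.1, 0.0]
finger_gap: 0.169
grip_force: 30.0
```

```bash
python3 - <<'E'
from h import *
s=env.get_state();M=R.from_quat(s["eef_rot"]).as_matrix();print((J.T@(s["eef_pos"]-env.grip_depth*M[:,2]-C0)*1000).round(1),s["finger_gap"]*93,s["grip_force"],s["force"])
E
```

```text
[-171.6 -110.5   66.5] 15.71276711031119 29.999998211860657 [-2.0437562  -1.09701583  0.01473475]
```

>>> arm_command --increments '[0,0.7,0,0,0,3.2,0,0,1.3,0,0,0,6.5,0,-0.1,2,0,0,0,9.7,0,-0.3,2.7,0,0,0,12.9,0,-0.4,3.3,0,0,0,16.2,0,-0.6,4,0,0,0,19.4,0,-0.9,4.6,0,0,0,22.6,0,-1.2,5.2,0,0,0,25.8,0]'

```text
time: 10.0
eef_pos: [0.5042, -0.076, 0.0557]
eef_rot: [0.572, 0.82, -0.001, -0.003]
force: [-4.9, -1.4, 4.1]
finger_gap: 0.164
grip_force: 30.0
```

```bash
python3 - <<'E'
from h import *
s=env.get_state();M=R.from_quat(s["eef_rot"]).as_matrix();p=J.T@(s["eef_pos"]-env.grip_depth*M[:,2]-C0);print((p*1000).round(1),s["finger_gap"]*93,s["force"], J.T@s["force"])
q=p[:2]-[-.078,-.185];print("r",np.hypot(*q),"theta",.9-np.arctan2(-q[0],q[1]))
for th in (.5625,.675,.7875,.9,.93):
    b=.9-th; go(w(-.078-.12*np.sin(b),-.185+.12*np.cos(b),.065),toolrot(np.degrees(b),0))
E
```

```text
[-129.6  -77.2   66.5] 15.265958227165433 [-4.93522387 -1.37022491  4.13158552] [-4.78117284 -1.83693691  4.13158552]
r 0.11956477162494696 theta 0.45344504061537794
cm [-0.04  1.32  0.14] deg [-0.4 -0.2  6.3]
cm [-0.26  2.65  0.13] deg [-0.4 -0.1 12.8]
cm [-0.63  3.95  0.12] deg [-0.4 -0.1 19.2]
cm [-1.15  5.19  0.11] deg [-0.4 -0.1 25.7]
cm [-1.31  5.51  0.11] deg [-0.4 -0.1 27.4]
```

Force is about 5 N along the tangent, as expected. I continue to the stop.

>>> arm_command --increments '[0,0.7,0,0,0,3.2,0,0,1.3,0,0,0,6.4,0,-0.1,2,0,0,0,9.6,0,-0.3,2.6,0,0,0,12.8,0,-0.4,3.3,0,0,0,16,0,-0.6,3.9,0,0,0,19.2,0,-0.9,4.6,0,0,0,22.5,0,-1.1,5.1,0,0,0,25.7,0]'

```text
time: 10.8
eef_pos: [0.556, -0.0689, 0.0556]
eef_rot: [0.74, 0.672, -0.002, -0.002]
force: [-6.5, -5.1, 6.8]
finger_gap: 0.166
grip_force: 30.0
```

>>> arm_command --increments '[0,0.1,0,0,0,0,0,0,0.1,0,0,0,0,0,0,0.1,0,0,0,0,0]'

```text
time: 11.1
eef_pos: [0.5567, -0.069, 0.0556]
eef_rot: [0.74, 0.673, -0.002, -0.002]
force: [-6.5, -3.1, 6.9]
finger_gap: 0.172
grip_force: 30.0
```

```bash
cat > st.py <<'E'
from h import *
s=env.get_state();M=R.from_quat(s["eef_rot"]).as_matrix();p=J.T@(s["eef_pos"]-env.grip_depth*M[:,2]-C0);print((p*1000).round(1),s["finger_gap"]*93,"jig force", (J.T@s["force"]).round(1))
q=p[:2]-[-.078,-.185];print("r",np.hypot(*q),"theta",.9-np.arctan2(-q[0],q[1]))
E
python3 st.py
```

```text
[-78.1 -65.2  66.4] 16.01866592888741 jig force [-6.1 -3.8  6.9]
r 0.11983507137689184 theta 0.8992692041873018
```

>>> arm_command --increments '[0,0.1,0,0,0,0,0,0,0.2,0,0,0,0,0,0,0.2,0,0,0,0,0,0,0.2,0,0,0,0,0]'

```text
time: 11.5
eef_pos: [0.5583, -0.0691, 0.0556]
eef_rot: [0.74, 0.673, -0.003, -0.003]
force: [-10.4, -2.4, 8.6]
finger_gap: 0.167
grip_force: 30.0
```

```bash
python3 st.py
```

```text
[-76.5 -65.2  66.4] 15.50421564155398 jig force [-10.2  -3.4   8.6]
r 0.11983452111014332 theta 0.9125211103939597
```

>>> arm_command --increments '[0,0.1,0,0,0,0,0,0,0.2,0,0,0,0,0,0,0.2,0,0,0,0,0,0,0.2,0,0,0,0,0]'

```text
time: 11.9
eef_pos: [0.559, -0.0691, 0.0555]
eef_rot: [0.74, 0.673, -0.004, -0.004]
force: [-24.1, -0.5, 15.4]
finger_gap: 0.164
grip_force: 30.0
```

```bash
python3 st.py
```

```text
[-75.7 -65.1  66.3] 15.282995627099636 jig force [-24.   -2.8  15.4]
r 0.11990741312544616 theta 0.9188950272005877
```

>>> arm_command --increments '[0,-0.05,0,0,0,0,0,0,-0.05,0,0,0,0,0,0,-0.05,0,0,0,0,0,0,-0.05,0,0,0,0,0]'

```text
time: 12.3
eef_pos: [0.5588, -0.0691, 0.0555]
eef_rot: [0.74, 0.673, -0.003, -0.004]
force: [-21.1, -0.9, 14.2]
finger_gap: 0.169
grip_force: 30.0
```

```bash
python3 st.py; python3 - <<'E'
from h import *
im=snapshot("scene")[:,:,::-1];cv2.imwrite("pics/f.png",cv2.resize(im[150:340,120:370],None,fx=3,fy=3,interpolation=cv2.INTER_CUBIC))
E
```

```text
[-75.9 -65.1  66.3] 15.687639252576329 jig force [-20.9  -2.9  14.2]
r 0.11988457195183201 theta 0.9171529823046853
```

View pics/f.png

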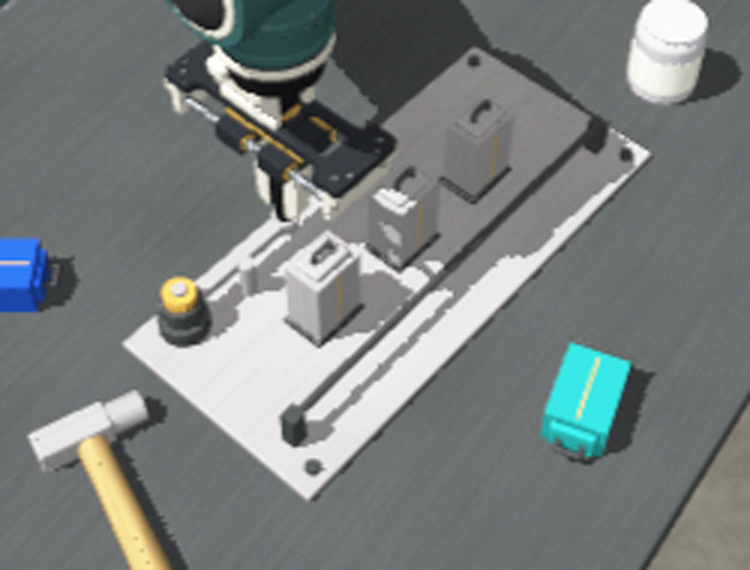

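The picture shows three shells upright in a row, at (322,290), (402,220) and (478,150). The arm is swung against its stop post at (250,275), with the pin still in the gripper at (285,200).

```bash
python3 -c "
from station import job
print(job.finish_job())"
```

```text
the job is handed in; nothing more can be done
None
```

The job is handed in: the tipped shell stands upright and released on place0, and the gripper is holding the backing arm against its stop with about 21 N; the other two shells, the tin and the hammer were not touched.

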